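# Unclip the stub box and lay its lid on the mat

### The job

Open the specimen-stub box with the green lid: flip both of its sprung clips fully off the lid edges first, then lift the lid off by its handle and lay it down flat, handle up, in the middle of the round red mat. Don't drop it, and leave the grey lid of the other box where it is.

Things in the scene. Friction and masses are not known exactly. Their poses are not given: they have to be found in the camera images.
- green_box: Clear plastic box of aluminium specimen stubs with a green lid, 120 x 100 x 70 mm (x, y, z), fixed to the table. Origin: centre of its underside, z up. One sprung clip with an orange tab at each x end. A second box of the same make has a grey lid.
- green_clip_a (a joint): Clip at the box's +x end, rad: 0 shut, 1.8 fully open (stop). In the box frame: hinge along y at x +65, z 36.5 mm; shut, its hook lies over the lid edge (top z 81) and an upright orange tab, 40 wide in y, 3 thick, stands at x +71.5, z 80 to 110. Opens outwards (+x) and down, reaching 75 mm from the hinge. Over-centre spring: holds shut below 0.4 rad, throws open beyond; 1 to 2 N on the tab flips it.
- green_clip_b (a joint): Clip at the box's -x end, rad: 0 shut, 1.8 fully open (stop). In the box frame: hinge along y at x -65, z 36.5 mm; shut, its hook lies over the lid edge (top z 81) and an upright orange tab, 40 wide in y, 3 thick, stands at x -71.5, z 80 to 110. Opens outwards (-x) and down, reaching 75 mm from the hinge. Over-centre spring: holds shut below 0.4 rad, throws open beyond; 1 to 2 N on the tab flips it.
- green_lid: Green lid, loose, 146 x 110 mm (x, y), plate 5 mm thick, about 0.18 kg. Origin: centre of the plate's underside, 70 mm above the box's origin when on the box; axes as the box's. Ribs reach 6 mm below the plate, inside the box walls. Black bridge handle in the middle: bar 44 mm long in x, 14 mm wide in y (grip it across y), 32 to 48 mm above the origin, on two posts.
- mat: Round red mat, 200 mm across, 4 mm thick, fixed to the table. Origin: centre of its underside. A lid laid on it stands on its ribs, its origin 10 mm above the mat's.
- grey_lid: Grey lid, same shape as the green one, on the other box (same make, same clips). Must stay put. Origin: centre of the plate's underside, z up.

How it is judged (in metres and radians):
On the way, in this order (a step that is already met when the one before it is completed fails the run):
1. both clips of the green-lidded box are open while its lid still lies on the box (value of joint each of green_clip_a, green_clip_b above 1.2 rad and z of green_lid in the frame of green_box below 0.08 m), for 0.1 s.
2. the green lid is lifted clear of the box (z of green_lid in the frame of green_box above 0.09 m), for 0.1 s.
At the end, for the whole second after the job is handed in: Both clips of the green-lidded box stand open (above 1.2 rad); the green lid lies at rest, flat (within 0.15 rad) and handle up on the mat, its centre within 40 mm of the mat's centre; the grey lid is within 20 mm of where it was (value of joint each of green_clip_a, green_clip_b above 1.2 rad and horizontal distance between green_lid and mat below 0.04 m and z of green_lid in the frame of mat between 0.004 and 0.016 m and angle between green_lid's own z axis and vertical below 0.15 rad and linear speed of green_lid below 0.02 m/s and distance of grey_lid from where it was at the start of the episode below 0.02 m); the robot touches nothing.
It fails at once if the green lid is dropped: it falls freely, more than 25 mm above its place on the mat, away from the box (contact force between the fingers and green_lid below 0.05 N and z of green_lid in the frame of mat above 0.035 m and horizontal distance between green_lid and green_box above 0.1 m and linear speed of green_lid above 0.4 m/s).
It fails at once if the grey lid is shifted by more than 20 mm (distance of grey_lid from where it was at the start of the episode above 0.02 m).
It also fails if it takes over 56 s, if anything falls off the work surface, if the arm or the gripper's body presses on something with over 40 N, if the wrist force passes 120 N, or if a joint passes its speed limit or range.

### The arm

A 7-joint arm with a two-finger parallel gripper is mounted at the origin on the work surface. World frame = base frame: x ahead of the robot, y to its left, z up, the work surface at z = 0. Lengths are in mm, angles in rad, forces in N, time in s.
With the tool pointing down it reaches from about 400 to 925 mm from the base axis. Payload 4.1 kg.
Tool frame: the origin (TCP) lies at the centre of the arm's flange, where the gripper is bolted on; the fingertips stand 173 mm ahead of it and the grasp point (between the pads) lies robot.hold_point_z ahead of it (robot.hold_point_z is the distance from the TCP to the grasp point, in mm); y points along the fingers, z is the direction in which the jaws open and shut, and the axes are right-handed (so a half turn about y gives the same grasp; the last joint's range is limited). The gripper opens to 85 mm and grips with 20 to 120 N. Pads are 22 mm wide; open, the fingers measure 114 mm over their backs; the gripper's body (76 mm by 85 mm) begins 54 mm behind the grasp point. The pads swing forward as they close: fully open they stand 13 mm farther back than shut.
Start: joints at [-1.205, 0.398, 0.045, 1.537, -0.019, 1.207, -0.051], TCP at [291.334, 581.07, 404.747] pointing down, gripper open.
Joint ranges: [-2.82, 2.82], [-0.49, 2.23], [-1.37, 1.46], [0, 2.46], [-1.36, 4.5], [0.23, 2], [-2.94, 2.94]. Speed limits (rad/s): [2.57, 2.57, 3.14, 3.14, 3.14, 3.14, 3.14].

### API

Orientations are given as [roll, pitch, yaw] about the fixed x, y, z axes, in that order (R = Rz(yaw) Ry(pitch) Rx(roll)).
In Python, from cell import robot gives the robot as it stands.
- The arm moves only by the tool apply_moves, never from a script. Its argument "commands" is a list that holds one entry, the list of rows, each a list of 7 numbers: the shift along the tool's x, y, z in m, then the turn, a rotation vector about the tool's x, y, z in rad, then the closure, from -1 (fully open) to 1 (shut). A call has 1 to 5 rows; each row is the pose to reach, as a shift and turn from the pose commanded when the call began, along the tool's axes at that moment; what a row does not reach only later rows make up. A row lasts 1/10 s, in which the tool goes at most 50 mm and 8.59 degrees, less where a joint would pass 70% of its speed; a pose out of reach is approached as far as the arm can. A call with a gripper value outside its range is refused whole. The fingers move at their own pace and stop on an object; "grip_force" is the grip in N (left out, the last holds). Time passes only in rows, so rows that repeat a pose let the fingers close. It gives the time, the measured TCP pose, the force and the opening at its end, in the units of the state.
- robot.read_state(): the state, without advancing time (a new reading comes with each control period).
- robot.capture(name): name is "scene" or "top" or "wrist"; returns a dict with "pixels" (420x560x3 uint8, red, green, blue), "z_map" (420x560 float32, mm along the optical axis (not along the pixel's ray), 0 where there is no reading), "camera_matrix" (3x3 intrinsics, pixels), "k1" (the pictures are not rectified: a ray, as slopes to the right and down, at radius r is drawn at 1 + k1 r^2 times it, then the intrinsics apply), "rvec" (rotation vector, rad) and "tvec" (3), from world to camera coordinates, as OpenCV has them; the wrist camera has in their place "T_tool_cam" (4x4, takes a point from camera to tool coordinates, whose origin is the TCP and whose axes are the tool frame's). Camera axes: x right, y down, z forward; pixel columns grow to the right and rows downward; lengths in mm; the calibration is good to about 2 mm. A picture is of the moment at which its call begins: read the wrist's pose just before it.
- robot.hand_in(): hands the job in, once; it reports no verdict.
The state is a dict: "time_s": time; "joints": joint angles; "dq": joint speeds; "tau": joint torques, N m; "tool_pos": TCP position; "eef_rot": TCP orientation; "force": force on the tool from outside, world axes, zero at the start; "moment": the same for the moment, N m; "width": opening from 0.0 (shut) to 1.0 (fully open).
Only numpy, scipy, OpenCV 4.12 (cv2) and the standard library are available. Lean on these libraries where they do the work, as an engineer would, in place of code of your own. Each camera call takes 0.05 s, during which the arm holds its last target.

## Working session

There is one attempt and no reset: what is moved stays moved. The work goes in short steps, Python scripts to look and compute and a tool call to move; the robot and the scene stay as the last step left them, time stands still between calls to the robot, and variables do not carry over. Pictures are saved under pics/ and viewed, and the job is handed in when it is done.

Besides the shell and the picture viewer there is one more tool, called after "Request:" by a JSON object that holds its "name" and its "arguments", one argument or row to a line. apply_moves: Moves the arm, as the interface text tells. Its arguments: {"type":"object","properties":{"commands":{"type":"array"},"grip_force":{"type":"number"}},"required":["commands"]}

```bash
mkdir -p pics; ls; python3 - <<'E'
from cell import robot
import cv2,pickle
print(robot.read_state(), robot.hold_point_z)
d={}
for n in("scene","top","wrist"):
    c=robot.capture(n); d[n]=c
    cv2.imwrite(f"pics/{n}0.png",c["pixels"][:,:,::-1])
    print(n,{k:v for k,v in c.items() if k not in("pixels","z_map")})
pickle.dump(d,open("cap0.pkl","wb"))
E
```

```text
pics
{'time_s': 0.0, 'joints': array([-1.2049322 ,  0.39919548,  0.04508007,  1.53788111, -0.01870335,
        1.20688687, -0.05070933]), 'dq': array([ 0.00021261, -0.00097359,  0.0034647 ,  0.00123305, -0.00121639,
       -0.00071166,  0.00123119]), 'tau': array([-3.26463942e-04, -4.75128543e+01,  1.36475980e+00, -2.54214442e+01,
        1.16449301e-02,  9.55980504e-03,  8.87338672e-06]), 'tool_pos': array([291.24563506, 580.77012446, 403.66131878]), 'eef_rot': array([-1.57273938e+00, -1.49860514e-04, -4.64805028e-01]), 'force': array([0.73275273, 0.73125827, 0.14817402]), 'moment': array([-0.02262959, -0.04737776,  0.05486559]), 'width': 1.0029005445860921} 154.70000000000002
scene {'camera_matrix': array([[416.32303338,   0.        , 273.25983872],
       [  0.        , 416.32303338, 208.52242331],
       [  0.        ,   0.        ,   1.        ]]), 'k1': -0.018852007226053707, 'rvec': array([ 0.65320389,  2.63088292, -1.19826953]), 'tvec': array([ 475.10840414, -110.51962645, 1193.94402622])}
top {'camera_matrix': array([[494.65713121,   0.        , 270.93230739],
       [  0.        , 494.65713121, 221.2789436 ],
       [  0.        ,   0.        ,   1.        ]]), 'k1': 0.029909858526420807, 'rvec': array([ 2.162393  , -2.20439938,  0.11647874]), 'tvec': array([   6.64841142,  520.25087205, 1242.87052207])}
wrist {'camera_matrix': array([[378.3800012 ,   0.        , 284.38538195],
       [  0.        , 378.3800012 , 209.68453733],
       [  0.        ,   0.        ,   1.        ]]), 'k1': -0.05399858740499926, 'T_tool_cam': array([[ 1.61278187e-04,  9.63057088e-01,  2.69297271e-01,
        -6.86009538e+01],
       [-6.65115864e-05, -2.69297263e-01,  9.63057101e-01,
         3.08350387e+01],
       [ 9.99999985e-01, -1.73231492e-04,  2.06226803e-05,
         1.10077464e+00],
       [ 0.00000000e+00,  0.00000000e+00,  0.00000000e+00,
         1.00000000e+00]])}
```

View pics/scene0.png

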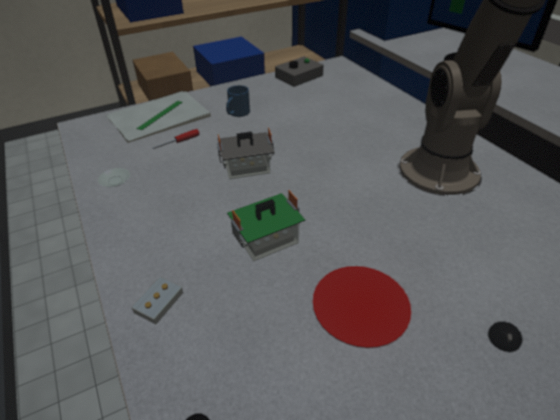

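View pics/top0.png

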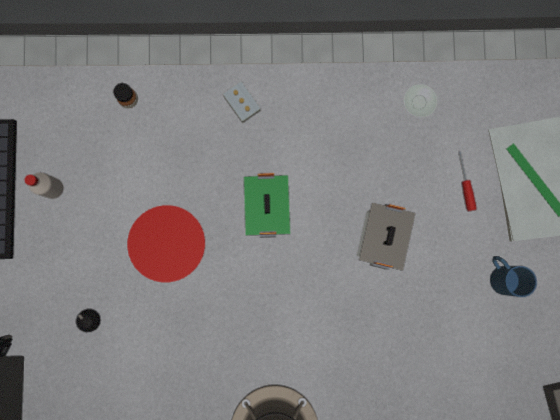

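View pics/wrist0.png

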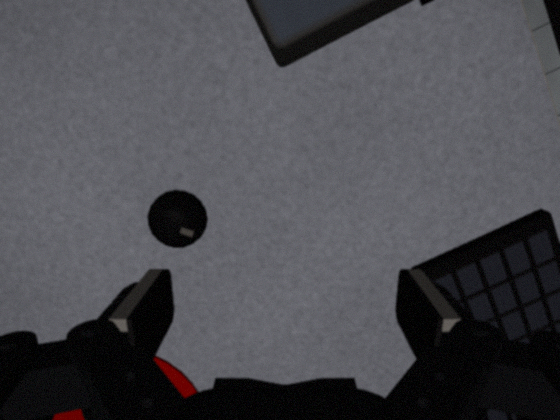

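```bash
cat > h.py <<'E'
import numpy as np,cv2
from scipy.spatial.transform import Rotation as Ro
def cam(c,st=None):
    if "rvec" in c:
        R=cv2.Rodrigues(c["rvec"])[0]; return R.T,-R.T@c["tvec"]
    T=c["T_tool_cam"]; Rt=Ro.from_euler("xyz",st["eef_rot"]).as_matrix()
    return Rt@T[:3,:3],Rt@T[:3,3]+st["tool_pos"]
def rays(c,uv,st=None):
    uv=np.asarray(uv,float).reshape(-1,1,2)
    s=cv2.undistortPoints(uv,c["camera_matrix"],np.array([c["k1"],0,0,0]))[:,0]
    R,o=cam(c,st); return o,np.c_[s,np.ones(len(s))]@R.T
def onplane(c,uv,z,st=None):
    o,d=rays(c,uv,st); return o+d*((z-o[2])/d[:,2])[:,None]
def proj(c,P,st=None):
    R,o=cam(c,st); q=(np.atleast_2d(P)-o)@R
    return cv2.projectPoints(q.reshape(-1,1,3),np.zeros(3),np.zeros(3),c["camera_matrix"],np.array([c["k1"],0,0,0]))[0][:,0]
def masks(p):
    h=cv2.cvtColor(p,cv2.COLOR_RGB2HSV)
    H,S,V=[h[...,i].astype(int) for i in range(3)]
    return dict(green=(abs(H-63)<12)&(S>120)&(V>50), red=((H<4)|(H>176))&(S>180)&(V>80), orange=(H>=4)&(H<18)&(S>120)&(V>70))
def blobs(m,amin=15):
    n,l,s,ce=cv2.connectedComponentsWithStats(m.astype(np.uint8))
    return [(s[i,4],ce[i],l==i) for i in range(1,n) if s[i,4]>=amin]
def depthpts(c,m,st=None):
    v,u=np.nonzero(m&(c["z_map"]>0)); o,d=rays(c,np.c_[u,v],st); R,_=cam(c,st)
    return o+d*c["z_map"][v,u][:,None]
E
python3 - <<'E'
import pickle
from h import *
d=pickle.load(open("cap0.pkl","rb"))
for n in("top","scene"):
    c=d[n];M=masks(c["pixels"])
    for k,m in M.items():
        for a,ce,b in blobs(m):
            z={"green":75,"red":4,"orange":95}[k]
            P=depthpts(c,b)
            print(n,k,a,ce.round(1),onplane(c,ce,z).round(1)[0],"depth med",np.median(P,0).round(1) if len(P) else None)
            if k=="green" and a>800:
                cn=max(cv2.findContours(b.astype(np.uint8),0,2)[0],key=cv2.contourArea)
                W=onplane(c,cn[:,0].astype(float),75)[:,:2].astype(np.float32)
                print(cv2.minAreaRect(W))
            if k=="red" and a>2000:
                cn=max(cv2.findContours(b.astype(np.uint8),0,2)[0],key=cv2.contourArea)
                W=onplane(c,cn[:,0].astype(float),4)[:,:2].astype(np.float32)
                print(cv2.fitEllipse(W))
c=d["top"];m=(c["pixels"].max(2)<45); 
for a,ce,b in blobs(m,40):
    if 240<ce[0]<410 and 180<ce[1]<260: print("black",a,ce,onplane(c,ce,118))
E
```

```text
top green 642 [535.  178.8] [ 609.  -657.8   75. ] depth med [ 617.7 -690.1   18. ]
top green 2212 [266.4 204.5] [557.3   7.8  75. ] depth med [556.9   7.9  75. ]
((557.72705078125, 7.543609619140625), (139.84530639648438, 105.58148956298828), 0.7693149447441101)
top red 72 [ 30.2 179.8] [641.  615.1   4. ] depth med [618.  556.3 129.9]
top red 211 [468.5 195.5] [ 580.2 -521.9    4. ] depth med [ 576.7 -513.1   24.1]
top red 3510 [164.9 242.2] [473.  270.6   4. ] depth med [473.2 270.8   4. ]
((471.6829528808594, 268.7103576660156), (187.79428100585938, 190.81283569335938), 32.63181686401367)
top orange 56 [128.1 101. ] [815.6 341.3  95. ] depth med [834.2 356.5  32.4]
top orange 35 [266.3 174.3] [629.    6.9  95. ] depth med [626.9   5.3 107.6]
top orange 34 [395.5 206.6] [ 543.9 -305.    95. ] depth med [ 542.7 -302.   107.4]
top orange 21 [384.2 264.5] [ 404.6 -271.9   95. ] depth med [ 403.5 -269.1  108.9]
scene green 113 [158.8 115.3] [ 644.6 -574.1   75. ] depth med [ 626.6 -681.4   18.7]
scene green 1579 [267.  218.6] [560.5  21.1  75. ] depth med [563.4  25.3  75.3]
((559.8795166015625, 12.095928192138672), (143.4344940185547, 106.90143585205078), 0.7957054972648621)
scene red 5853 [361.5 306.4] [477.2 278.5   4. ] depth med [477.1 278.4   3.9]
((473.6665954589844, 271.3483581542969), (190.61419677734375, 191.09747314453125), 11.870087623596191)
scene orange 20 [235.8 216.3] [626.8   1.   95. ] depth med [631.4  14.4 107.3]
black 69 [266.56521739 203.49275362] [[554.37745248   7.8502081  118.        ]]
black 118 [389.53389831 235.3559322 ] [[ 473.14341181 -281.67199397  118.        ]]
```

Request:
{"name": "apply_moves", "arguments": {
  "commands": [
    [[0.0345,0,-0.0285,0,0,0,1],[0.069,0,-0.057,0,0,0,1],[0.1035,0,-0.0855,0,0,0,1],[0.138,0,-0.114,0,0,0,1],[0.1725,0,-0.1425,0,0,0,1]]
  ],
  "grip_force": 30
}}

```text
time_s: 0.65
tool_pos: [382.1, 374.5, 404.5]
eef_rot: [-1.571, 0.0, -0.465]
force: [0.5, -0.9, -0.6]
width: 0.144
```

Request:
{"name": "apply_moves", "arguments": {
  "commands": [
    [[0.0345,0,-0.0285,0,0,0,1],[0.069,0,-0.057,0,0,0,1],[0.1035,0,-0.0855,0,0,0,1],[0.138,0,-0.114,0,0,0,1],[0.1725,0,-0.1425,0,0,0,1]]
  ]
}}

```text
time_s: 1.15
tool_pos: [472.3, 169.8, 404.7]
eef_rot: [-1.57, 0.0, -0.465]
force: [0.3, 1.0, -0.0]
width: 0.001
```

Request:
{"name": "apply_moves", "arguments": {
  "commands": [
    [[0.0345,0,-0.0285,0,-0.12,0,1],[0.069,0,-0.057,0,-0.24,0,1],[0.1035,0,-0.0855,0,-0.36,0,1],[0.138,0,-0.114,0,-0.478,0,1],[0.138,0,-0.114,0,-0.478,0,1]]
  ]
}}

```text
time_s: 1.65
tool_pos: [545.4, 0.5, 404.9]
eef_rot: [-1.575, -0.002, 0.004]
force: [-0.3, -0.3, 0.4]
width: 0.0
```

```bash
cat > look.py <<'E'
import sys,pickle
from h import *
from cell import robot
n,name=sys.argv[1:3]
st=robot.read_state(); c=robot.capture(n)
pickle.dump((c,st),open(f"{name}.pkl","wb"))
cv2.imwrite(f"pics/{name}.png",c["pixels"][:,:,::-1])
print({k:np.round(v,3) for k,v in st.items() if k not in("dq","tau")})
E
python3 look.py wrist w1; python3 - <<'E'
import pickle
from h import *
c,st=pickle.load(open("w1.pkl","rb"))
for k,m in masks(c["pixels"]).items():
    for a,ce,b in blobs(m,30):
        z={"green":75,"red":4,"orange":95}[k]
        print(k,a,ce.round(1),onplane(c,ce,z,st).round(1)[0],np.median(depthpts(c,b,st),0).round(1))
        if k=="green" and a>3000:
                cn=max(cv2.findContours(b.astype(np.uint8),0,2)[0],key=cv2.contourArea)
                W=onplane(c,cn[:,0].astype(float),75,st)[:,:2].astype(np.float32)
                print(cv2.minAreaRect(W))
E
```

```text
{'time_s': np.float64(1.65), 'joints': array([-0.407,  0.223,  0.384,  1.797, -0.087,  1.138,  1.579]), 'tool_pos': array([5.45363e+02, 4.55000e-01, 4.04895e+02]), 'eef_rot': array([-1.575, -0.002,  0.004]), 'force': array([-0.295, -0.312,  0.361]), 'moment': array([0.06 , 0.01 , 0.106]), 'width': np.float64(0.0)}
green 19111 [297.6 193.2] [547.6  10.9  75. ] [544.3  13.3  74.9]
((558.0418090820312, 10.170257568359375), (144.3549041748047, 108.7032699584961), 0.806123673915863)
red 15468 [518.6 103.5] [474.2 225.1   4. ] [475.4 226.6   4.1]
orange 296 [297.1 117.5] [486.9   9.2  95. ] [486.6   8.8 108.8]
```

View pics/w1.png

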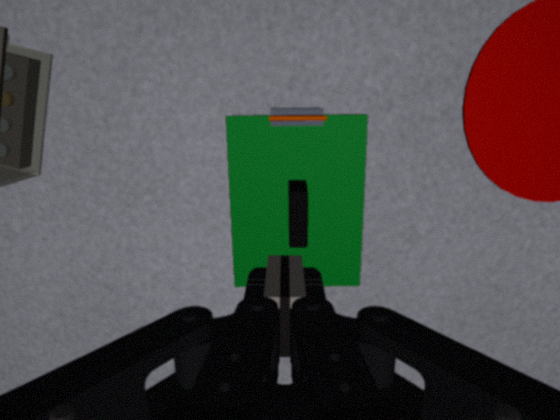

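Request:
{"name": "apply_moves", "arguments": {
  "commands": [
    [[0.03,0,0.004,0,-0.01,0,1],[0.057,0,0.0085,0,-0.01,0,1],[0.057,0.04,0.0085,0,-0.01,0,1],[0.057,0.08,0.0085,0,-0.01,0,1],[0.057,0.105,0.0085,0,-0.01,0,1]]
  ]
}}

```text
time_s: 2.2
tool_pos: [599.8, 19.2, 296.4]
eef_rot: [-1.57, 0.005, 0.025]
force: [-0.1, -0.5, -0.3]
width: 0.004
```

Request:
{"name": "apply_moves", "arguments": {
  "commands": [
    [[0,0.015,0,0,0,0,1],[0,0.03,0,0,0,0,1],[0,0.038,0,0,0,0,1],[0,0.038,0,0,0,0,1]]
  ]
}}

```text
time_s: 2.6
tool_pos: [601.0, 17.5, 261.3]
eef_rot: [-1.571, 0.001, 0.023]
force: [-0.8, 0.8, 0.4]
width: -0.002
```

Request:
{"name": "apply_moves", "arguments": {
  "commands": [
    [[0.0,0,-0.0085,0,0.01,0,1],[0.0,0,-0.0085,0,0.01,0,1],[0.012,0,-0.0085,0,0.01,0,1],[0.024,0,-0.0085,0,0.01,0,1],[0.036,0,-0.0085,0,0.01,0,1]]
  ]
}}

```text
time_s: 3.1
tool_pos: [638.0, 9.6, 261.9]
eef_rot: [-1.57, 0.001, 0.013]
force: [-0.3, 0.2, -1.1]
width: 0.001
```

Request:
{"name": "apply_moves", "arguments": {
  "commands": [
    [[0.012,0,0,0,0,0,1],[0.024,0,0,0,0,0,1],[0.032,0,0,0,0,0,1],[0.032,0,0,0,0,0,1],[0.032,0,0,0,0,0,1]]
  ]
}}

```text
time_s: 3.6
tool_pos: [669.4, 9.9, 261.7]
eef_rot: [-1.571, 0.0, 0.013]
force: [0.5, -0.2, -0.4]
width: 0.002
```

Request:
{"name": "apply_moves", "arguments": {
  "commands": [
    [[0,-0.04,0,0,0,0,1],[0,-0.08,0,0,0,0,1],[-0.045,-0.08,0,0,0,0,1],[-0.09,-0.08,0,0,0,0,1],[-0.125,-0.08,0,0,0,0,1]]
  ]
}}

```text
time_s: 4.1
tool_pos: [541.6, 7.9, 341.8]
eef_rot: [-1.57, 0.001, 0.013]
force: [0.1, 0.6, -0.5]
width: 0.001
```

```bash
python3 look.py scene s1;python3 look.py top t1
```

```text
{'time_s': np.float64(4.1), 'joints': array([-0.405,  0.281,  0.373,  1.878, -0.12 ,  1.006,  1.603]), 'tool_pos': array([541.596,   7.917, 341.794]), 'eef_rot': array([-1.57e+00,  1.00e-03,  1.30e-02]), 'force': array([ 0.055,  0.594, -0.481]), 'moment': array([-0.03 , -0.004,  0.067]), 'width': np.float64(0.001)}
{'time_s': np.float64(4.15), 'joints': array([-0.406,  0.275,  0.373,  1.887, -0.12 ,  1.01 ,  1.602]), 'tool_pos': array([536.446,   7.318, 340.586]), 'eef_rot': array([-1.569,  0.01 ,  0.012]), 'force': array([-6.569, -0.228, -1.697]), 'moment': array([0.018, 0.445, 0.006]), 'width': np.float64(-0.0)}
```

View pics/s1.png

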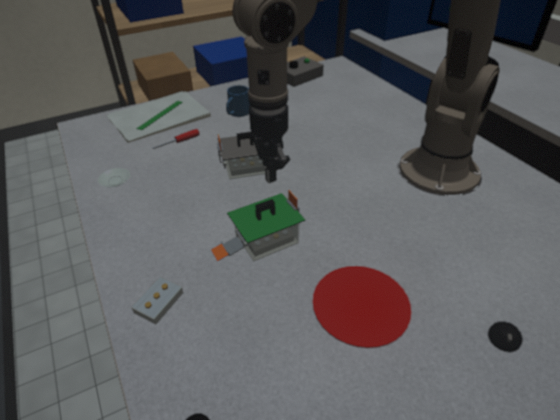

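View pics/t1.png

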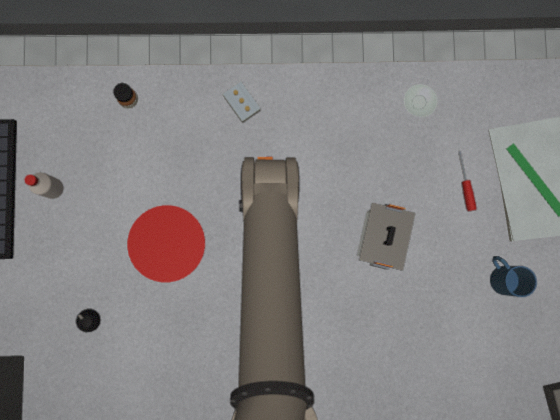

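Request:
{"name": "apply_moves", "arguments": {
  "commands": [
    [[-0.03,0,0,0,0,0,1],[-0.032,0.0,0,0,0,0,1],[-0.032,0.035,0,0,0,0,1],[-0.032,0.07,0,0,0,0,1],[-0.032,0.08,0,0,0,0,1]]
  ]
}}

```text
time_s: 4.7
tool_pos: [511.4, 8.0, 259.0]
eef_rot: [-1.571, 0.005, 0.013]
force: [-0.8, 0.3, -0.2]
width: 0.002
```

Request:
{"name": "apply_moves", "arguments": {
  "commands": [
    [[0,0,0,0,0,0,1],[-0.012,0,0,0,0,0,1],[-0.024,0,0,0,0,0,1],[-0.036,0,0,0,0,0,1],[-0.048,0,0,0,0,0,1]]
  ]
}}

```text
time_s: 5.2
tool_pos: [463.4, 7.2, 262.6]
eef_rot: [-1.57, -0.001, 0.013]
force: [1.1, 0.6, 0.7]
width: 0.0
```

Request:
{"name": "apply_moves", "arguments": {
  "commands": [
    [[-0.012,0,0,0,0,0,1],[-0.02,0,0,0,0,0,1],[-0.02,0,0,0,0,0,1],[-0.02,-0.04,0,0,0,0,-1],[-0.02,-0.08,0,0,0,0,-1]]
  ]
}}

```text
time_s: 5.7
tool_pos: [444.0, 7.0, 341.9]
eef_rot: [-1.572, 0.003, 0.013]
force: [1.2, 0.8, 0.6]
width: 0.327
```

```bash
python3 look.py scene s2
```

```text
{'time_s': np.float64(5.7), 'joints': array([-0.471,  0.097,  0.382,  2.087, -0.043,  0.968,  1.518]), 'tool_pos': array([443.995,   6.971, 341.917]), 'eef_rot': array([-1.572,  0.003,  0.013]), 'force': array([1.226, 0.833, 0.573]), 'moment': array([ 0.037, -0.1  , -0.027]), 'width': np.float64(0.327)}
```

View pics/s2.png

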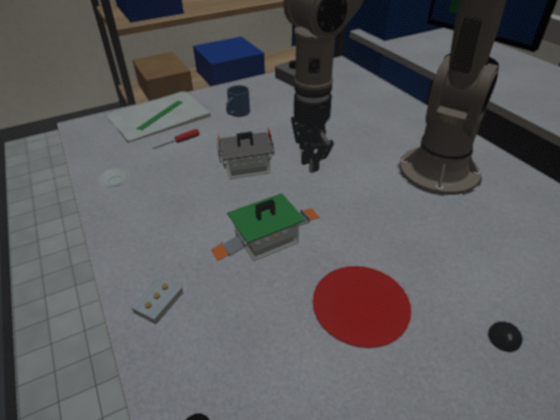

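Request:
{"name": "apply_moves", "arguments": {
  "commands": [
    [[0.04,-0.02,0,0,0,0,-1],[0.08,-0.03,0,0,0,0,-1],[0.1,-0.03,0,0,0,0,-1],[0.1,-0.03,0,0,0,0,-1],[0.1,-0.03,0,0,0,0,-1]]
  ]
}}

```text
time_s: 6.25
tool_pos: [544.2, 8.2, 371.0]
eef_rot: [-1.571, 0.002, 0.013]
force: [-0.2, 0.3, -0.8]
width: 1.0
```

```bash
python3 look.py wrist w2; python3 look.py top t2;python3 - <<'E'
import pickle
from h import *
c,st=pickle.load(open("w2.pkl","rb"))
for k,m in masks(c["pixels"]).items():
    for a,ce,b in blobs(m,200):
        print(k,a,ce.round(1),np.median(depthpts(c,b,st),0).round(1))
P=depthpts(c,c["z_map"]>0,st); 
d=(P[:,2]>108)&(P[:,2]<125)&(abs(P[:,0]-557)<50)&(abs(P[:,1]-8)<30); Q=P[d]
print(len(Q),np.percentile(Q,[1,50,99],axis=0).round(1)); print(cv2.minAreaRect(Q[:,:2].astype(np.float32)))
E
```

```text
{'time_s': np.float64(6.25), 'joints': array([-0.426,  0.255,  0.395,  1.84 , -0.111,  1.07 ,  1.595]), 'tool_pos': array([544.155,   8.182, 370.974]), 'eef_rot': array([-1.571,  0.002,  0.013]), 'force': array([-0.211,  0.271, -0.781]), 'moment': array([0.022, 0.023, 0.018]), 'width': np.float64(1.0)}
{'time_s': np.float64(6.3), 'joints': array([-0.426,  0.254,  0.395,  1.841, -0.111,  1.07 ,  1.595]), 'tool_pos': array([543.607,   8.145, 370.954]), 'eef_rot': array([-1.571,  0.002,  0.013]), 'force': array([0.352, 0.369, 0.612]), 'moment': array([-0.01 ,  0.023,  0.007]), 'width': np.float64(1.001)}
green 26381 [285.4 210.4] [547.8   9.9  74.9]
red 14916 [522.  110.3] [477.1 219.    4. ]
orange 1603 [285.   54.3] [436.4   8.3  18.1]
orange 689 [285.5 323.9] [680.5  12.   17.9]
1421 [[536.1   3.3 109.7]
 [556.3  10.1 112.7]
 [578.8  17.  114.3]]
((557.7767333984375, 10.000212669372559), (44.019840240478516, 13.729939460754395), 1.1809093952178955)
```

View pics/w2.png

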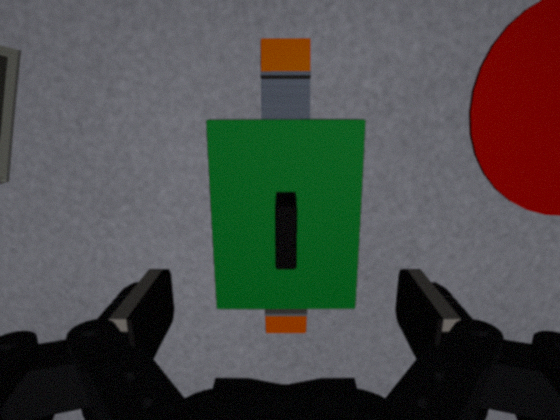

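Request:
{"name": "apply_moves", "arguments": {
  "commands": [
    [[0.013,0.02,0.0015,0,0,0,-1],[0.013,0.045,0.0015,0,0,0,-1],[0.013,0.075,0.0015,0,0,0,-1],[0.013,0.1,0.0015,0,0,0,-1],[0.013,0.107,0.0015,0,0,0,-1]]
  ]
}}

```text
time_s: 6.85
tool_pos: [555.1, 10.0, 262.1]
eef_rot: [-1.571, 0.006, 0.013]
force: [-0.4, -0.6, -0.7]
width: 1.001
```

Request:
{"name": "apply_moves", "arguments": {
  "commands": [
    [[0,0,0,0,0,0,1],[0,0,0,0,0,0,1],[0,0,0,0,0,0,1],[0,0,0,0,0,0,1],[0,0,0,0,0,0,1]]
  ],
  "grip_force": 50
}}

```text
time_s: 7.35
tool_pos: [557.7, 9.9, 265.7]
eef_rot: [-1.57, -0.002, 0.013]
force: [-5.4, 0.0, 13.6]
width: 0.152
```

Request:
{"name": "apply_moves", "arguments": {
  "commands": [
    [[0,0,0,0,0,0,1],[0,0,0,0,0,0,1],[0,0,0,0,0,0,1]]
  ]
}}

```text
time_s: 7.65
tool_pos: [557.8, 9.9, 265.7]
eef_rot: [-1.57, -0.002, 0.013]
force: [-1.1, -0.2, 5.1]
width: 0.151
```

```bash
python3 look.py wrist w3
```

```text
{'time_s': np.float64(7.65), 'joints': array([-0.385,  0.405,  0.362,  1.909, -0.186,  0.859,  1.657]), 'tool_pos': array([557.848,   9.949, 265.704]), 'eef_rot': array([-1.57 , -0.002,  0.013]), 'force': array([-1.124, -0.224,  5.143]), 'moment': array([-0.016,  0.159, -0.007]), 'width': np.float64(0.151)}
```

View pics/w3.png

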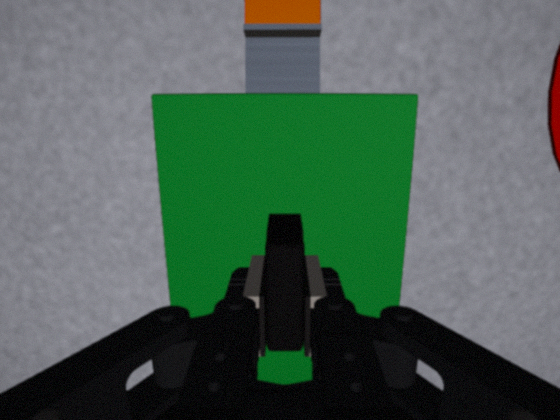

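Request:
{"name": "apply_moves", "arguments": {
  "commands": [
    [[0,-0.006,0,0,0,0,1],[0,-0.02,0,0,0,0,1],[0,-0.04,0,0,0,0,1],[0,-0.06,0,0,0,0,1],[0,-0.07,0,0,0,0,1]]
  ]
}}

```text
time_s: 8.2
tool_pos: [557.8, 9.8, 336.9]
eef_rot: [-1.57, -0.003, 0.013]
force: [0.4, 0.1, -1.9]
width: 0.156
```

Request:
{"name": "apply_moves", "arguments": {
  "commands": [
    [[0,0,0,0,0,0,1],[0,0,0,0,0,0,1]]
  ]
}}

```text
time_s: 8.4
tool_pos: [557.0, 10.0, 334.3]
eef_rot: [-1.571, 0.001, 0.013]
force: [-0.4, 0.4, -2.3]
width: 0.15
```

```bash
python3 look.py scene s3
```

```text
{'time_s': np.float64(8.4), 'joints': array([-0.411,  0.318,  0.387,  1.85 , -0.141,  1.   ,  1.619]), 'tool_pos': array([556.967,  10.044, 334.287]), 'eef_rot': array([-1.571e+00,  1.000e-03,  1.300e-02]), 'force': array([-0.353,  0.428, -2.28 ]), 'moment': array([0.022, 0.054, 0.021]), 'width': np.float64(0.15)}
```

View pics/s3.png

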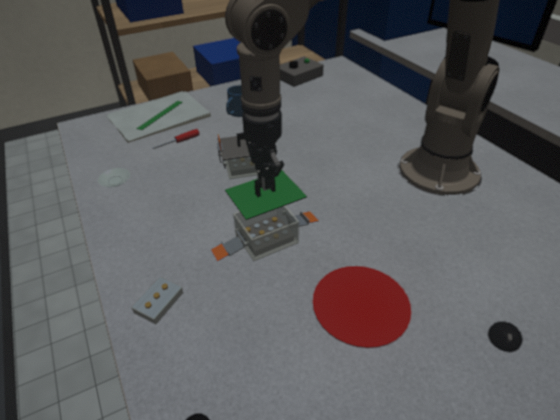

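Request:
{"name": "apply_moves", "arguments": {
  "commands": [
    [[-0.005,0,0.016,0,0,0,1],[-0.014,0,0.046,0,0,0,1],[-0.024,0,0.079,0,0,0,1],[-0.034,0,0.112,0,0,0,1],[-0.044,0,0.145,0,0,0,1]]
  ]
}}

```text
time_s: 8.95
tool_pos: [510.4, 155.4, 333.5]
eef_rot: [-1.572, 0.002, 0.013]
force: [0.7, 1.2, -1.6]
width: 0.152
```

Request:
{"name": "apply_moves", "arguments": {
  "commands": [
    [[-0.01,0,0.033,0,0,0,1],[-0.02,0,0.066,0,0,0,1],[-0.03,0,0.097,0,0,0,1],[-0.036,0,0.117,0,0,0,1],[-0.036,0,0.117,0,0,0,1]]
  ]
}}

```text
time_s: 9.45
tool_pos: [471.8, 274.8, 333.4]
eef_rot: [-1.57, 0.003, 0.02]
force: [0.1, 0.7, -2.6]
width: 0.15
```

Request:
{"name": "apply_moves", "arguments": {
  "commands": [
    [[0,0.02,0,0,0,0,1],[0,0.05,0,0,0,0,1],[0,0.08,0,0,0,0,1],[0,0.1,0,0,0,0,1],[0,0.1,0,0,0,0,1]]
  ]
}}

```text
time_s: 9.95
tool_pos: [472.5, 268.7, 231.1]
eef_rot: [-1.576, 0.007, 0.012]
force: [-0.6, 0.3, -2.5]
width: 0.15
```

```bash
python3 look.py wrist w4; python3 look.py scene s4;python3 - <<'E'
import pickle
from h import *
for f,kk in(("s4",None),("w4",1)):
  c,st=pickle.load(open(f+".pkl","rb"))
  for k,m in masks(c["pixels"]).items():
    for a,ce,b in blobs(m,600):
        P=depthpts(c,b,st); print(f,k,a,ce.round(1),np.median(P,0).round(1),P.min(0).round(0),P.max(0).round(0))
        if k=="green": print("plane",np.linalg.lstsq(np.c_[P[:,:2]-np.median(P,0)[:2],np.ones(len(P))],P[:,2],rcond=None)[0])
E
```

```text
{'time_s': np.float64(9.95), 'joints': array([-0.787,  0.423,  0.236,  1.959, -0.135,  0.784,  1.108]), 'tool_pos': array([472.509, 268.748, 231.147]), 'eef_rot': array([-1.576,  0.007,  0.012]), 'force': array([-0.598,  0.306, -2.527]), 'moment': array([0.009, 0.052, 0.021]), 'width': np.float64(0.15)}
{'time_s': np.float64(10.0), 'joints': array([-0.787,  0.42 ,  0.236,  1.957, -0.134,  0.784,  1.108]), 'tool_pos': array([473.462, 269.36 , 233.048]), 'eef_rot': array([-1.574,  0.003,  0.012]), 'force': array([ 0.009,  0.34 , -1.406]), 'moment': array([-0.011, -0.041, -0.001]), 'width': np.float64(0.151)}
s4 green 2356 [359.9 297.9] [495.1 286.4  42.2] [403. 217.  38.] [546. 334. 150.]
plane [-9.76317077e-04  1.73046403e-02  4.28140108e+01]
s4 red 2380 [364.8 323.9] [500.5 323.3   3.7] [386. 199.  -1.] [570. 368.   8.]
w4 green 46217 [284.3 187.4] [436.1 268.2  40.6] [398. 213.  38.] [502. 323. 109.]
plane [ 1.63492560e-04 -5.07663479e-03  4.08960279e+01]
w4 green 1727 [284.5 366.7] [529.2 269.7  39.9] [461. 256.  38.] [541. 284. 133.]
plane [-1.13381280e+00 -2.03586077e-02  4.10379866e+01]
w4 red 18986 [364.4 146.4] [410.5 337.    4. ] [372. 206.   2.] [523. 370. 109.]
w4 red 7974 [138.4 218.6] [464.9 189.    3.9] [403. 171.   2.] [523. 235. 108.]
w4 orange 617 [343.8 140.1] [399.  317.5   4.2] [396. 205.   2.] [514. 337.  42.]
```

View pics/s4.png

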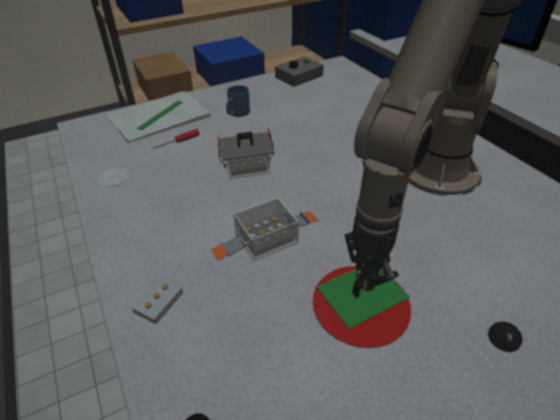

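Request:
{"name": "apply_moves", "arguments": {
  "commands": [
    [[0,0.008,0,0,0,0,1],[0,0.016,0,0,0,0,1],[0,0.022,0,0,0,0,1],[0,0.024,0,0,0,0,1],[0,0.024,0,0,0,0,1]]
  ]
}}

```text
time_s: 10.55
tool_pos: [473.7, 270.8, 210.4]
eef_rot: [-1.571, 0.001, 0.013]
force: [-0.2, -0.2, -2.3]
width: 0.151
```

Request:
{"name": "apply_moves", "arguments": {
  "commands": [
    [[0,0.001,0,0,0,0,1],[0,0.002,0,0,0,0,1],[0,0.003,0,0,0,0,1],[0,0.003,0,0,0,0,1]]
  ]
}}

```text
time_s: 10.95
tool_pos: [473.8, 270.9, 207.7]
eef_rot: [-1.571, 0.0, 0.013]
force: [-0.0, 0.6, -2.5]
width: 0.152
```

Request:
{"name": "apply_moves", "arguments": {
  "commands": [
    [[0,0.001,0,0,0,0,1],[0,0.002,0,0,0,0,1],[0,0.003,0,0,0,0,1],[0,0.003,0,0,0,0,1]]
  ]
}}

```text
time_s: 11.35
tool_pos: [474.0, 270.9, 205.7]
eef_rot: [-1.57, 0.0, 0.013]
force: [-2.7, 0.6, 6.3]
width: 0.15
```

Request:
{"name": "apply_moves", "arguments": {
  "commands": [
    [[0,0,0,0,0,0,0.4],[0,0,0,0,0,0,-0.2],[0,0,0,0,0,0,-1],[0,0,0,0,0,0,-1],[0,0,0,0,0,0,-1]]
  ]
}}

```text
time_s: 11.85
tool_pos: [473.9, 270.9, 204.7]
eef_rot: [-1.571, -0.0, 0.013]
force: [-0.3, 1.0, 0.9]
width: 0.958
```

Request:
{"name": "apply_moves", "arguments": {
  "commands": [
    [[0,-0.01,0,0,0,0,-1],[0,-0.03,0,0,0,0,-1],[0,-0.07,0,0,0,0,-1],[0,-0.11,0,0,0,0,-1],[0,-0.15,0,0,0,0,-1]]
  ]
}}

```text
time_s: 12.35
tool_pos: [473.7, 270.6, 356.9]
eef_rot: [-1.57, -0.0, 0.013]
force: [0.6, 0.7, -0.2]
width: 0.998
```

Request:
{"name": "apply_moves", "arguments": {
  "commands": [
    [[0,0,0.03,0,0,0,-1],[0,0,0.07,0,0,0,-1],[0,0,0.11,0,0,0,-1],[0,0,0.15,0,0,0,-1],[0,0,0.19,0,0,0,-1]]
  ]
}}

```text
time_s: 12.85
tool_pos: [471.1, 462.3, 355.7]
eef_rot: [-1.57, -0.001, 0.013]
force: [1.3, 0.5, -0.0]
width: 1.002
```

Request:
{"name": "apply_moves", "arguments": {
  "commands": [
    [[0,0,0.03,0,0,0,-1],[0,0,0.06,0,0,0,-1],[0,0,0.08,0,0,0,-1],[0,0,0.08,0,0,0,-1],[0,0,0.08,0,0,0,-1]]
  ]
}}

```text
time_s: 13.35
tool_pos: [470.3, 540.4, 354.9]
eef_rot: [-1.572, -0.0, 0.014]
force: [0.7, -1.1, -0.7]
width: 1.0
```

```bash
python3 look.py top t5; python3 look.py scene s5;python3 - <<'E'
import pickle
from h import *
def rep(f,c):
  M=masks(c["pixels"])
  for k,m in M.items():
    for a,ce,b in blobs(m,15):
        P=depthpts(c,b); print(f,k,a,ce.round(1),np.median(P,0).round(1) if len(P) else "")
        if k=="green" and 1000<a:
            cn=max(cv2.findContours(b.astype(np.uint8),0,2)[0],key=cv2.contourArea)
            print(cv2.minAreaRect(onplane(c,cn[:,0].astype(float),15)[:,:2].astype(np.float32)))
            print("plane",np.linalg.lstsq(np.c_[P[:,:2]-np.median(P,0)[:2],np.ones(len(P))],P[:,2],rcond=None)[0])
for f in("t5","s5"): rep(f,pickle.load(open(f+".pkl","rb"))[0])
d=pickle.load(open("cap0.pkl","rb"))
for f,n in(("t5","top"),("s5","scene")):
    a=pickle.load(open(f+".pkl","rb"))[0]["pixels"]; r=np.s_[195:280,350:420] if n=="top" else np.s_[125:180,210:280]
    print(n,"grey diff",np.abs(a[r].astype(int)-d[n]["pixels"][r]).max(2).mean())
E
```

```text
{'time_s': np.float64(13.35), 'joints': array([-1.039,  0.56 ,  0.19 ,  1.414, -0.108,  1.177,  0.748]), 'tool_pos': array([470.289, 540.449, 354.892]), 'eef_rot': array([-1.572, -0.   ,  0.014]), 'force': array([ 0.682, -1.114, -0.75 ]), 'moment': array([-0.022,  0.024,  0.014]), 'width': np.float64(1.0)}
{'time_s': np.float64(13.4), 'joints': array([-1.038,  0.56 ,  0.191,  1.415, -0.108,  1.177,  0.748]), 'tool_pos': array([470.844, 539.53 , 355.027]), 'eef_rot': array([-1.572e+00, -1.000e-03,  1.200e-02]), 'force': array([-1.304,  0.357, -0.6  ]), 'moment': array([0.015, 0.027, 0.006]), 'width': np.float64(0.999)}
t5 green 641 [535.  178.9] [ 617.5 -690.5   18.2]
t5 green 2136 [164.8 241.9] [473.5 265.9  14.9]
((473.3261413574219, 269.157958984375), (141.54620361328125, 104.45846557617188), 0.21650679409503937)
plane [-4.92186670e-04 -2.76327835e-04  1.49918070e+01]
t5 red 75 [ 30.3 179.7] [618.1 556.4 129.7]
t5 red 210 [468.6 195.5] [ 577.  -513.1   24.4]
t5 red 1434 [165.9 243.2] [470.8 265.5   4. ]
t5 orange 57 [128.1 101. ] [834.4 357.1  33.2]
t5 orange 126 [264.7 160.8] [678
[... 207 characters left out ...]
5 orange 21 [384.2 264.5] [ 403.5 -268.6  109.6]
t5 orange 16 [160.5 271. ] [399.4 282.2   3.7]
s5 green 110 [158.8 115.3] [ 627.3 -681.1   18.8]
s5 green 2735 [360.3 303.4] [484.3 280.7  15. ]
((475.7752990722656, 272.92486572265625), (142.29150390625, 105.68011474609375), 0.7081551551818848)
plane [-1.23397562e-03 -1.58810165e-03  1.51153235e+01]
s5 red 2260 [363.2 313. ] [482.9 324.3   3.8]
s5 orange 74 [310.1 216.6] [438.1  10.8  18.8]
s5 orange 149 [219.3 251.9] [679.6  13.7  18.4]
s5 orange 72 [393.  291.4] [394.1 280.1   4.3]
s5 orange 54 [331.9 289.2] [508.7 209.8   3.7]
s5 orange 82 [357.  324.8] [529.5 323.7   4.6]
top grey diff 3.2163025210084033
scene grey diff 1.7420779220779221
```

View pics/t5.png

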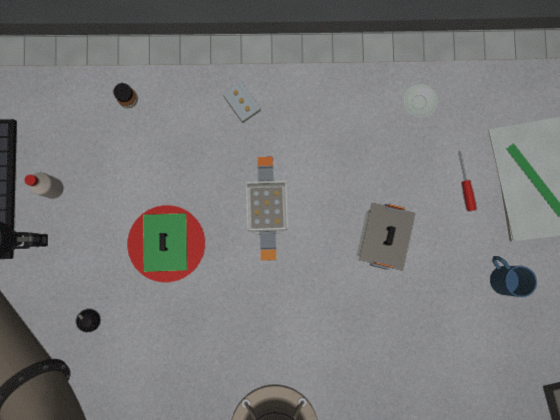

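View pics/s5.png

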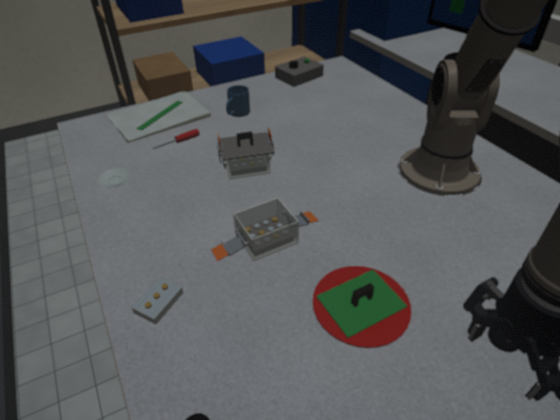

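The lid lies flat and centred on the mat, with the mat at (165,243) and the lid at (165,242) in the top view. Both orange tabs are down, at (265,161) and (268,254). The grey lid hasn't moved.

```bash
python3 -c "
from cell import robot
print(robot.hand_in())"
```

```text
the job is handed in; nothing more can be done
None
```

I handed the job in at about 13.4 s, and my last checks agree with the end conditions, though no verdict came back. I pushed both clips open with the closed fingers, then gripped the lid by its handle, lifted it off level and set it on the mat. The fingers opened only after the wrist force showed it had touched down.

Last checks, from the top and scene pictures just before handing in:
- **Green lid:** handle up, with its plate top at z 15 mm as it should be on the mat. Its tilt is about 0.002 rad. Its centre measured (473, 269) from the top camera and (476, 273) from the scene camera, against a mat centre of about (473, 270). The two views differ by about 4 mm, far inside the 40 mm limit.
- **Clips:** both tabs lie out flat at about 18 mm height, so both clips are open.
- **Grey lid:** no visible change from the start pictures.
- **Arm:** clear of everything.

One smaller disagreement: the depth camera put the top of the handle at about 113 mm instead of the 118 mm expected. I used the dimensions you gave instead, and the grip held.

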